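# Refit the push knob of the dough-proofer controller

### The job

Put the loose bar-grip knob back on the proofer controller: flip the cam lever over towards the robot's side to free the splash shutter, slide the shutter fully open, turn the knob so that its flat matches the flat of the D-shaft in the well, and push it fully home. Then press the knob down against the shaft's spring as far as it goes, and finish while still holding it pressed down; leave the other loose things on the table where they are.

Things in the scene. Friction and masses are not known exactly. Their poses are not given: they have to be found in the camera images.
- unit: White low controller box fixed to the table, 150 (x) x 230 (y) x 52 mm high; origin at the centre of its underside, z up; its -x side (small black display) is the front, towards the robot. A round well 68 mm wide, 30 mm deep, opens in its top at x +10, y -50 mm, the control shaft upright in its middle. Rails 7 mm high run along y at x -35 and +55 mm. At first the shutter covers the well.
- lever (a joint): Cam lever near the unit's front right corner, on a level pin along the unit's y at unit x -62, y -82, z 65 mm. 0 = locked: the arm (60 mm) leans 45 degrees away from the robot and a tooth blocks the shutter. It flips up and over to the front (-x), to 1.57 = free: the arm leans 45 degrees towards the robot. Stays where left (friction, about 1 N at the handle).
- lever_grip (a point): Centre of the lever's handle, a level black rod 13 mm thick, 30 mm long along the unit's y; push it towards -x or pinch it. Locked it is at unit x -20, y -82, z 107 mm; free at x -104, y -82, z 107 mm; halfway at z 125 mm.
- shutter (a joint): Flat steel splash shutter, 84 x 84 mm, sliding on the unit's top along the unit's +y (left). 0 = shut over the well, 0.092 m = fully open against its stop. Blocked while the lever is locked. Friction 1.5 N; stays where it is left.
- shutter_tab (a point): Middle of the top edge of the shutter's upright black tab, which is 12 mm thick along y, 36 mm wide along x and 32 mm high; its top is 37 mm above the unit's top. Shut, it is at unit x +10, y -20 mm; open at y +72 mm. Push it towards +y or pinch it across its thickness.
- plunger (a joint): How far the control shaft is pressed down: 0 = up, 0.005 m = fully down. Spring return: 3 N to start, 8 N fully down.
- shaft_tip (a point): Top centre (on the round part's axis) of the steel D-shaft, at unit x +10, y -50 mm, 2 mm below the unit's top (z 50 mm) when not pressed. 16 mm in diameter, flat 3 mm from the axis on this point's -x side; the top 4 mm taper by 2 to 2.5 mm. 28 mm stand free in the well. z up. A rotary control: it can turn (friction 0.06 N m); it starts within 0.6 rad of the unit's yaw.
- knob: Loose black plastic knob standing on its skirt, at one of three places right of the unit; 40 to 85 g. Origin at the centre of its underside, z up. Skirt 46 mm in diameter, 19 mm high; on it a bar grip 40 mm long (knob x), 14 mm thick (y), from 19 to 49 mm high. The -x end is the pointer end: a 19 x 6 mm bright inlay on that half of the bar's top.
- knob_bore (a point): Mouth of the knob's D bore, in the centre of its underside, axes as the knob's. The bore is 16 mm deep, 18 mm in diameter, its flat 4 mm from the axis on the -x (pointer) side: 1 mm play all round. Fully home, the shaft's tip is 16 mm above this point and most of the skirt is sunk in the well.
- portion_cup: Bystander: tan portion cup, 56 mm wide, 32 mm high, origin at the centre of its underside.
- small_box: Bystander: small plain box, 39 x 39 x 22 mm high, origin at the centre of its underside.
- flour_shaker: Bystander: shaker, 67 mm wide, 110 mm high, standing to the left of the unit, origin at the centre of its underside.
- kitchen_timer: Bystander: round timer, 62 mm wide, 40 mm high, far right, origin at the centre of its underside.
- marker: Bystander: marker pen, 135 mm long (along its y), 17 mm thick, lying flat in front of the unit, origin at the centre of its underside.
Not all that is in view belongs to the job. Several things look just like the knob: the one meant starts nearest to the robot's base.

How it is judged (in metres and radians):
On the way, in this order (a step that is already met when the one before it is completed fails the run):
1. the cam lever is flipped over to free (value of joint lever above 1.3 rad), for 0.2 s.
2. the shutter is slid fully open (value of joint shutter above 0.083 m), for 0.2 s.
At the end, for the whole second after the job is handed in: Lever flipped to free (over 1.2 rad) and shutter open (over 80 mm); the knob sits upright (within 0.1 rad) on the D-shaft, flats matched, its bore bottomed to within 1.5 mm and centred to 3 mm; the fingers are still on the knob and keep the shaft pressed down by more than 3.5 of its 5 mm (value of joint lever above 1.2 rad and value of joint shutter above 0.08 m and horizontal distance between knob and shaft_tip below 0.003 m and z of knob in the frame of shaft_tip below -0.0145 m and angle between the x axis of knob and the x axis of shaft_tip, either way round below 0.25 rad and angle between knob's own z axis and vertical below 0.1 rad and value of joint plunger above 0.0035 m and contact force between knob and plunger above 3 N and contact force between the fingers and knob above 2 N); the arm keeps its last pose, push and grip.
It fails at once if a bystander is moved more than 30 mm (distance of any of portion_cup, small_box, flour_shaker, kitchen_timer, marker from where it was at the start of the episode above 0.03 m).
It also fails if it takes over 56 s, if anything falls off the work surface, if the arm or the gripper's body presses on something with over 40 N, if the wrist force passes 120 N, or if a joint passes its speed limit or range.

### The arm

A 6-joint arm with a two-finger parallel gripper is mounted at the origin on a cart in front of the work surface, level with it; the furniture and walls round the work are solid. World frame = base frame: x ahead of the robot, y to its left, z up, the work surface at z = 0. Lengths are in mm, angles in degrees, forces in N, time in s.
With the tool pointing down it reaches from about 300 to 850 mm from the base axis. Payload 4.2 kg.
Tool frame: the origin (TCP) lies on the centre line of the jaws, within the pads' length; the fingertips stand 14 mm ahead of it and the grasp point (between the pads) lies 5 mm behind it; z points along the fingers, y is the line along which they close (so a half turn about z gives the same grasp; the last joint's range is limited). The gripper opens to 91 mm and grips with 3 to 60 N. Pads are 32 mm wide; open, the fingers measure 118 mm over their backs; the gripper's body (76 mm by 178 mm) begins 60 mm behind the grasp point.
Start: joints at [-77.922, 18.312, 89.639, -0, 72.044, -1.146], TCP at [131.537, -559.768, 227.976] pointing down, gripper open.
Joint ranges: [-177.97, 177.97], [-48.28, 115.42], [12.27, 149.76], [-77.06, 257.06], [2.81, 150.46], [-146.56, 146.56]. Speed limits (degrees/s): [147.25, 147.25, 180, 180, 180, 180].

### API

Orientations are given as [roll, pitch, yaw] about the fixed x, y, z axes, in that order (R = Rz(yaw) Ry(pitch) Rx(roll)).
In Python, from workcell import env gives the robot as it stands.
- The arm moves only by the tool arm_command, never from a script. Its argument "motion" is a list of rows, each an object with "offset": the shift along the tool's x, y, z in m, a list of three; "spin": the turn about the tool's z in rad. In form: [{"offset": [tx, ty, tz], "spin": spin}, ...]. A call has 1 to 5 rows; each row shifts and turns the commanded pose from where the row before left it, along the tool's axes as they then stand; what a row does not reach is not made up. A row lasts 1/8 s, in which the tool goes at most 62.5 mm and 10.7 degrees, less where a joint would pass 70% of its speed; a pose out of reach is approached as far as the arm can. A call with a gripper value outside its range is refused whole. "jaw" is the finger opening in m, from 0 to 0.0912, set as the call begins (left out, the last holds). The fingers move at their own pace and stop on an object; "newtons" is the grip in N (left out, the last holds). Time passes only in rows, so rows that do not move let the fingers close. It gives the time, the measured TCP pose, the force, the opening and the grip force at its end, in the units of the state.
- env.state(): the state, without advancing time (a new reading comes with each control period).
- env.grab_frame(name): name is "scene" or "side" or "wrist"; returns (picture, depth): 420x560x3 uint8, blue, green, red; 420x560 float32, mm along the optical axis (not along the pixel's ray), 0 where there is no reading.
- env.camera_model(name): a dict with "fx", "fy", "cx", "cy" (pixels), "eye" and "rotation" of the camera in the world; the wrist camera has in their place "hand_eye" (4x4, takes a point from camera to tool coordinates, whose origin is the TCP and whose axes are the flange's). Camera axes: x right, y down, z forward; pixel columns grow to the right and rows downward; lengths in mm; the calibration is good to about 2 mm. A picture is of the moment at which its call begins: read the wrist's pose just before it. camera_model takes no time and is no camera call.
- env.job_done(): hands the job in; it is judged then, once.
Trained networks look in the newest picture that a camera, given by its name, has taken for a name from the list of things; names that differ only in an ending like _2 or _b are one class to them, and where a whole thing is asked for, a point or a joint stands for the part that bears it (a point fixed in the world has none). Each returns a list of dicts, best first, with "score" (0 to 1); they miss things now and then, are a little off and sometimes report something else, mostly with a low value. They report only what shows in the picture. A call takes as long as a camera call. They do not tell look-alikes from the thing itself.
- env.boxes_of(camera, target): "bbox" ([left, top, right, bottom] in pixels, round what is visible of it).
- env.pinpoint(camera, target): "location" ([column, row] in pixels: a listed point, or the origin of a listed thing).
The state is a dict: "time_s": time; "qpos": joint angles; "qvel": joint speeds; "effort": joint torques, N m; "ee_pos": TCP position; "ee_rot": TCP orientation; "force": force on the tool from outside, world axes, zero at the start; "torque": the same for the moment, N m; "gripper_width": finger opening in mm; "gripper_force": force on a finger pad.
Only numpy, scipy, OpenCV 4.12 (cv2) and the standard library are available. Lean on these libraries where they do the work, as an engineer would, in place of code of your own. Each camera call takes 0.05 s, during which the arm holds its last target. There are 200 camera calls.

## Working session

There is one attempt and no reset: what is moved stays moved. The work goes in short steps, Python scripts to look and compute and a tool call to move; the robot and the scene stay as the last step left them, time stands still between calls to the robot, and variables do not carry over. Pictures are saved under pics/ and viewed, at most 10 in all, crops included, and the job is handed in when it is done.

Besides the shell and the picture viewer there is one more tool, called after "Emit:" as a command line: name --argument value ..., lists and objects as JSON in quotes. arm_command: Moves the arm, as the interface text tells. Its arguments: {"type":"object","properties":{"motion":{"type":"array"},"jaw":{"type":"number"},"newtons":{"type":"number"}},"required":["motion"]}

```bash
ls; mkdir -p pics; cat > h.py <<'E'
import numpy as np, cv2
from scipy.spatial.transform import Rotation as R
from workcell import env
def cam(n):
    m=env.camera_model(n)
    if n=="wrist":
        s=env.state(); T=np.eye(4); T[:3,:3]=R.from_euler('xyz',s['ee_rot'],degrees=True).as_matrix(); T[:3,3]=s['ee_pos']
        T=T@np.array(m['hand_eye'])
    else:
        T=np.eye(4); T[:3,:3]=np.array(m['rotation']); T[:3,3]=m['eye']
    return m,T
def ray(m,T,u,v):
    return T[:3,:3]@np.array([(u-m['cx'])/m['fx'],(v-m['cy'])/m['fy'],1]),T[:3,3]
def atz(m,T,u,v,z):
    d,o=ray(m,T,u,v); return o+d*(z-o[2])/d[2]
def cloud(m,T,D):
    v,u=np.indices(D.shape); P=np.stack([(u-m['cx'])/m['fx']*D,(v-m['cy'])/m['fy']*D,D],-1)
    return P@T[:3,:3].T+T[:3,3]
E
python3 - <<'E'
from h import *
s=env.state();print(s)
for n in("scene","side"):
    m,T=cam(n);I,D=env.grab_frame(n);cv2.imwrite(f"pics/{n}0.png",I);np.save(f"{n}0.npy",D)
    print(n,m)
    C=cloud(m,T,D)
    for t in("unit","lever_grip","shutter_tab","knob","portion_cup","small_box","kitchen_timer","marker"):
        for r in env.pinpoint(n,t)[:4]:
            u,v=np.round(r['location']).astype(int)
            print(t,round(r['score'],2),u,v,C[min(v,419),min(u,559)].round() if D[min(v,419),min(u,559)]>0 else None)
print(env.state()['time_s'])
E
```

```text
pics
{'time_s': 0.0, 'qpos': array([-7.79207036e+01,  1.83516101e+01,  8.97072572e+01, -3.04799580e-04,
        7.20420231e+01, -1.14352754e+00]), 'qvel': array([-0.04249167,  0.09598289, -0.07598516, -0.10315394, -0.02478045,
        0.07404472]), 'effort': array([-1.81788964e-03, -4.12465203e+01, -2.31972206e+01,  7.27649918e-02,
        4.56630508e-02, -1.36237604e-04]), 'ee_pos': array([ 131.44709123, -559.2822933 ,  227.11478969]), 'ee_rot': array([-1.79899124e+02, -1.72374133e-03,  1.32229166e+01]), 'force': array([-0.29124897,  0.09804955, -0.63111914]), 'torque': array([ 0.04715813,  0.00934959, -0.01694921]), 'gripper_force': 0.0, 'gripper_width': 91.32042099186287}
scene {'fx': 484.07528017880065, 'fy': 484.07528017880065, 'cx': 276.17067141044055, 'cy': 206.31478565934304, 'eye': array([ -529.01462144, -1302.94493575,  1338.49058146]), 'rotation': array([-128.35974568,   -0.8860669 ,  -41.59210548])}
unit 0.66 243 193 [-40565. -41338. -38697.]
shutter_tab 0.52 248 180 [-46010. -46784. -44143.]
knob 0.71 304 231 [-98735. -99509. -96868.]
knob 0.57 361 243 [-125993. -126767.
[... 315 characters left out ...]
'cx': 280.34589767573857, 'cy': 206.37761919095794, 'eye': array([  265.00495809, -1562.46707574,   638.80459976]), 'rotation': array([-110.87098311,    1.11528474,  -11.3461233 ])}
unit 0.73 275 204 [-16712. -18540. -16339.]
lever_grip 0.6 280 185 [-18911. -20739. -18537.]
shutter_tab 0.65 274 184 [-17155. -18983. -16781.]
knob 0.67 304 242 [-24789. -26616. -24415.]
knob 0.67 360 270 [-39772. -41600. -39398.]
knob 0.56 322 317 [-22693. -24521. -22319.]
portion_cup 0.61 268 260 [-10797. -12625. -10423.]
small_box 0.59 278 182 [-20485. -22313. -20111.]
small_box 0.51 249 239 [-4977. -6804. -4603.]
kitchen_timer 0.63 326 271 [-28342. -30169. -27968.]
marker 0.61 227 214 [3506. 1679. 3880.]
0.9
```

```bash
sed -i "s/T\[:3,:3\]=np.array(m\['rotation'\])/T[:3,:3]=R.from_euler('xyz',m['rotation'],degrees=True).as_matrix()/" h.py
python3 - <<'E'
from h import *
pts={"scene":dict(unit=(243,193),tab=(248,180),k1=(304,231),k2=(361,243),k3=(371,298),cup=(293,258),timer=(344,256),marker=(221,225)),
"side":dict(unit=(275,204),lever=(280,185),tab=(274,184),k1=(304,242),k2=(360,270),k3=(322,317),cup=(268,260),timer=(326,271),box=(249,239),marker=(227,214))}
for n in pts:
    m,T=cam(n);D=np.load(n+"0.npy");C=cloud(m,T,D)
    for t,(u,v) in pts[n].items(): print(n,t,C[v,u].round(), 'z0',atz(m,T,u,v,0).round(),'z90',atz(m,T,u,v,90).round()[:2])
a=cv2.imread("pics/scene0.png")[130:350,150:450];cv2.imwrite("pics/scene0c.png",cv2.resize(a,None,fx=2.6,fy=2.6,interpolation=2))
b=cv2.imread("pics/side0.png")[130:350,150:450];cv2.imwrite("pics/side0c.png",cv2.resize(b,None,fx=2.6,fy=2.6,interpolation=2))
E
```

```text
scene unit [  67. -523.  605.] z0 [559. 121.   0.] z90 [485.  26.]
scene tab [ 146. -443.  566.] z0 [641. 187.   0.] z90 [563.  87.]
scene k1 [ 573. -265.   17.] z0 [ 587. -252.    0.] z90 [ 512. -323.]
scene k2 [ 700. -466.   14.] z0 [ 713. -457.    0.] z90 [ 629. -514.]
scene k3 [ 500. -682.   20.] z0 [ 516. -673.    0.] z90 [ 445. -715.]
scene cup [ 430. -352.   18.] z0 [ 442. -339.    0.] z90 [ 377. -404.]
scene timer [ 584. -477.   23.] z0 [ 603. -463.    0.] z90 [ 527. -519.]
scene marker [349.   8.  -3.] z0 [347.   5.   0.] z90 [288. -83.]
side unit [546.  -1.  44.] z0 [567. 115.   0.] z90 [ 524. -121.]
side lever [571.  21. 111.] z0 [635. 354.   0.] z90 [583.  84.]
side tab [562. 100.  91.] z0 [611. 375.   0.] z90 [562. 102.]
side k1 [ 590. -277.    7.] z0 [ 593. -261.    0.] z90 [ 547. -445.]
side k2 [ 704. -486.    2.] z0 [ 705. -483.    0.] z90 [ 643. -635.]
side k3 [ 529. -691.    7.] z0 [ 532. -681.    0.] z90 [ 495. -805.]
side cup [ 454. -365.    3.] z0 [ 455. -359.    0.] z90 [ 428. -529.]
side timer [ 601. -487.   12.] z0 [ 608. -466.    0.] z90 [ 559. -620.]
side box [ 418. -196.    1.] z0 [ 419. -195.    0.] z90 [ 397. -387.]
side marker [363.   9.  17.] z0 [366.  53.   0.] z90 [ 352. -175.]
```

View pics/scene0c.png

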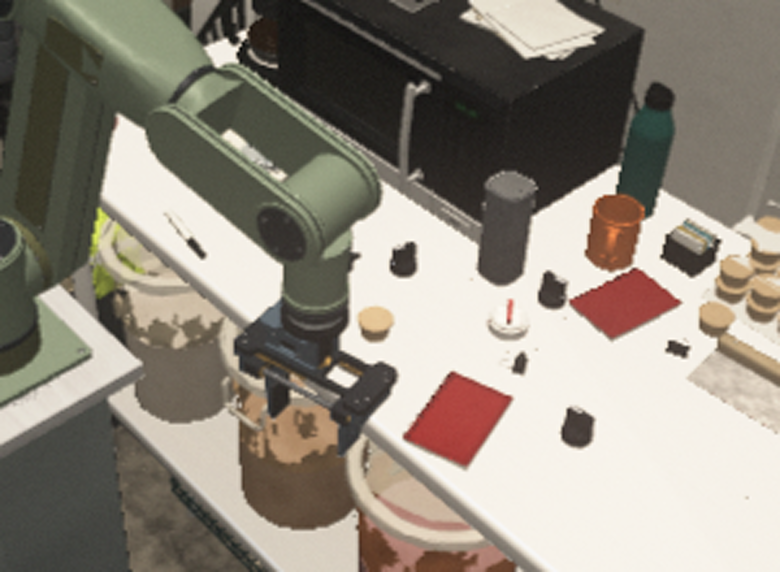

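View pics/side0c.png

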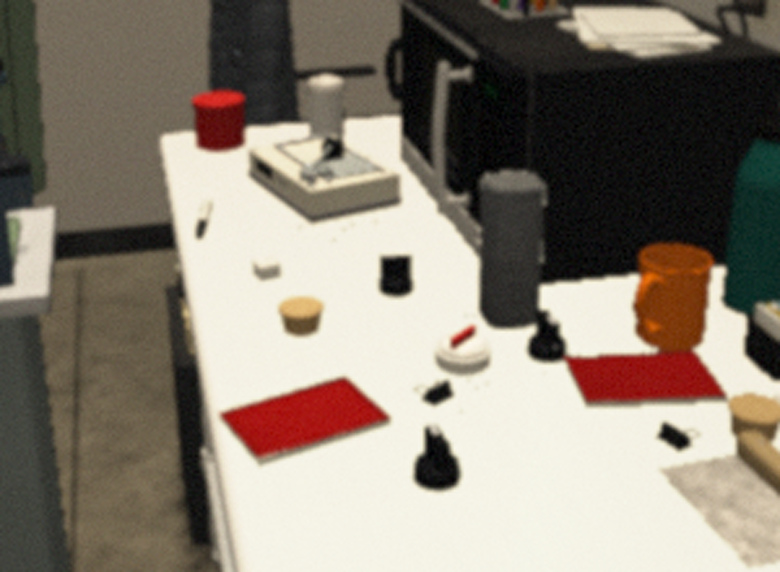

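```bash
python3 - <<'E'
from h import *
m,T=cam("wrist");print(np.round(m['hand_eye'],3),m['fx'],m['cx'],m['cy'],T.round(2))
m,T=cam("side");D=np.load("side0.npy");C=cloud(m,T,D)
s=(abs(C[...,2]-54)<8)&(abs(C[...,0]-560)<200)&(abs(C[...,1]-60)<220)&(D>0)
s=cv2.morphologyEx(s.astype(np.uint8),cv2.MORPH_OPEN,np.ones((3,3)))>0
P=C[s];print(len(P),P.min(0),P.max(0)); r=cv2.minAreaRect(P[:,:2].astype(np.float32));print(r,cv2.boxPoints(r))
E
```

```text
[[-1.00000e-03 -9.70000e-01 -2.42000e-01  6.83710e+01]
 [ 1.00000e+00 -0.00000e+00 -1.00000e-03 -1.13000e-01]
 [ 1.00000e-03 -2.42000e-01  9.70000e-01 -1.56848e+02]
 [ 0.00000e+00  0.00000e+00  0.00000e+00  1.00000e+00]] 362.8173977198258 275.25649251374307 210.21628421199094 [[ 2.3000e-01 -9.4000e-01 -2.4000e-01  1.9806e+02]
 [-9.7000e-01 -2.2000e-01 -5.0000e-02 -5.4401e+02]
 [-0.0000e+00  2.4000e-01 -9.7000e-01  3.8482e+02]
 [ 0.0000e+00  0.0000e+00  0.0000e+00  1.0000e+00]]
631 [ 460.27920634 -159.64521127   46.02369327] [711.54707978 232.22577045  61.93766914]
((610.2371826171875, 50.27459716796875), (211.6511993408203, 431.14788818359375), 45.53615951538086) [[ 382.25714   125.74836 ]
 [ 689.96423  -176.25308 ]
 [ 838.2172    -25.199165]
 [ 530.51013   276.80228 ]]
```

Emit:
arm_command --motion '[{"offset": [0.041,-0.04,0],"spin": 0},{"offset": [0.041,-0.04,0],"spin": 0},{"offset": [0.041,-0.04,0],"spin": 0},{"offset": [0.041,-0.04,0],"spin": 0},{"offset": [0.041,-0.04,0],"spin": 0}]'

```text
time_s: 1.52
ee_pos: [286.1, -316.7, 228.2]
ee_rot: [179.9, -0.0, 13.2]
force: [0.7, -0.5, 0.4]
gripper_width: 91.1
gripper_force: 0.0
```

Emit:
arm_command --motion '[{"offset": [0.041,-0.04,0],"spin": 0},{"offset": [0.041,-0.04,0],"spin": 0},{"offset": [0.041,-0.04,0],"spin": 0},{"offset": [0.041,-0.04,0],"spin": 0},{"offset": [0.041,-0.04,0],"spin": 0}]'

```text
time_s: 2.15
ee_pos: [440.0, -74.9, 228.3]
ee_rot: [180.0, -0.1, 13.2]
force: [0.4, -1.5, -0.2]
gripper_width: 91.3
gripper_force: 0.0
```

Emit:
arm_command --motion '[{"offset": [0.041,-0.04,0],"spin": 0},{"offset": [0.041,-0.04,0],"spin": 0},{"offset": [0.041,-0.04,0],"spin": 0},{"offset": [0,0,0],"spin": 0}]'

```text
time_s: 2.65
ee_pos: [533.1, 71.4, 227.5]
ee_rot: [-180.0, -0.0, 13.5]
force: [-0.3, 0.2, -0.9]
gripper_width: 91.4
gripper_force: 0.0
```

```bash
cat > look.py <<'E'
import sys
from h import *
tag=sys.argv[1]
m,T=cam("wrist");I,D=env.grab_frame("wrist");cv2.imwrite(f"pics/{tag}.png",I);np.save(f"{tag}.npy",D);np.save(f"{tag}_T.npy",T)
C=cloud(m,T,D);s=env.state();print(s['time_s'],s['ee_pos'].round(1),s['ee_rot'].round(2))
for a in sys.argv[2:]:
    t,z=a.split(':')
    for r in env.pinpoint("wrist",t)[:3]:
        u,v=r['location'];i,j=min(int(round(v)),419),min(int(round(u)),559)
        print(t,round(r['score'],2),round(u,1),round(v,1),'depth',C[i,j].round(1),'atz',atz(m,T,u,v,float(z)).round(1))
E
python3 look.py w1 unit:0 lever_grip:107 shutter_tab:89 knob:0 small_box:0
```

```text
2.7 [531.8  69.6 227.4] [1.7998e+02 6.0000e-02 1.3390e+01]
unit 0.93 233.9 151.6 depth [563.2 117.4  52.8] atz [557.9 122.4   0. ]
lever_grip 0.57 326.0 176.6 depth [567.6  40.5 112.1] atz [567.3  39.7 107. ]
shutter_tab 0.6 246.2 141.8 depth [577.2 106.4  88.7] atz [577.4 106.3  89. ]
```

View pics/w1.png

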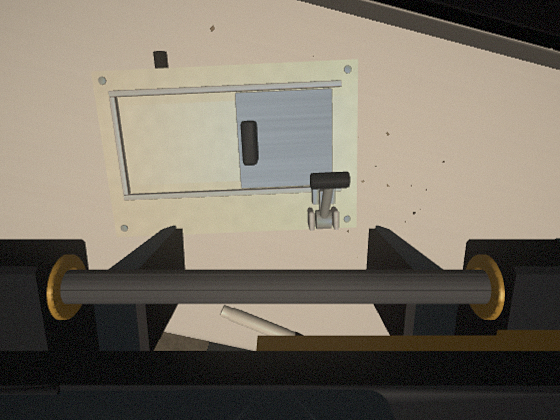

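```bash
python3 - <<'E'
from h import *
m,_=cam("wrist");T=np.load("w1_T.npy");D=np.load("w1.npy");C=cloud(m,T,D)
a=[atz(m,T,u,v,59) for u,v in((112,94),(340,83),(128,197),(305,189))]
for p,q in((0,1),(2,3)):
    d=a[p]-a[q];print(a[p].round(),a[q].round(),np.degrees(np.arctan2(-d[0],d[1])))
P=C[(abs(C[...,2]-52)<5)&(D>0)].astype(np.float32)
r=cv2.minAreaRect(P[:,:2]);print(r)
h=(C[...,2]>97)&(C[...,2]<130)&(D>0);h[230:]=0
P=C[h];print(len(P),np.median(P,0),P.min(0),P.max(0))
t=(C[...,2]>84)&(C[...,2]<96)&(D>0);t[230:]=0;t[:,290:]=0
P=C[t];print(len(P),np.median(P,0),P.min(0),P.max(0))
E
```

```text
[588. 229.  59.] [642.  41.  59.] 16.067431398113243
[501. 203.  59.] [546.  47.  59.] 16.091098303691663Traceback (most recent call last):
  File "<stdin>", line 7, in <module>
cv2.error: OpenCV(4.12.0) /io/opencv/modules/imgproc/src/convhull.cpp:143: error: (-215:Assertion failed) total >= 0 && (depth == CV_32F || depth == CV_32S) in function 'convexHull'
```

Emit:
arm_command --motion '[{"offset": [0,0,0],"spin": -0.047},{"offset": [0.058,0,0.0],"spin": 0},{"offset": [0,0.039,0.036],"spin": 0},{"offset": [0,0,0.04],"spin": 0},{"offset": [0,0,0.04],"spin": 0}]' --jaw 0 --newtons 10

```text
time_s: 3.58
ee_pos: [597.8, 45.1, 111.2]
ee_rot: [180.0, -0.0, 15.8]
force: [0.1, 0.6, -0.1]
gripper_width: 43.8
gripper_force: 0.0
```

Emit:
arm_command --motion '[{"offset": [-0.015,0,0],"spin": 0},{"offset": [-0.02,0,-0.003],"spin": 0},{"offset": [-0.02,0,-0.003],"spin": 0},{"offset": [-0.02,0,0],"spin": 0},{"offset": [-0.015,0,0.003],"spin": 0}]'

```text
time_s: 4.2
ee_pos: [513.9, 21.8, 120.3]
ee_rot: [179.9, -0.7, 15.9]
force: [1.8, 0.7, 7.6]
gripper_width: 29.7
gripper_force: 10.0
```

Emit:
arm_command --motion '[{"offset": [-0.012,0,0.002],"spin": 0},{"offset": [-0.012,0,0.006],"spin": 0},{"offset": [-0.008,0,0.007],"spin": 0},{"offset": [0,0,0],"spin": 0}]'

```text
time_s: 4.7
ee_pos: [480.2, 12.3, 100.2]
ee_rot: [179.9, 0.0, 15.9]
force: [-0.9, -3.4, 7.2]
gripper_width: 29.6
gripper_force: 10.0
```

```bash
python3 look.py w2 lever_grip:107 shutter_tab:89
```

```text
4.75 [480.2  12.3 100.3] [1.7991e+02 3.0000e-02 1.5940e+01]
lever_grip 0.58 274.1 266.8 depth [486.7  15.  111.9] atz [484.9  14.4 107. ]
```

View pics/w2.png

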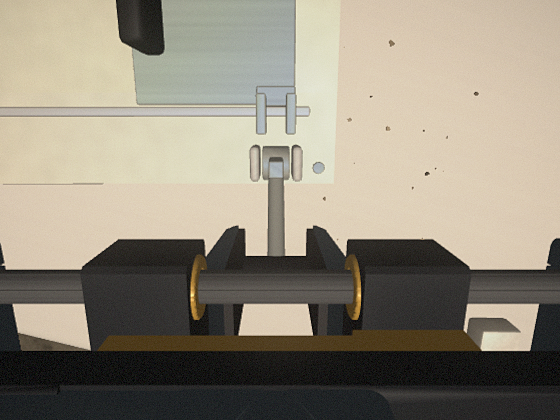

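Emit:
arm_command --motion '[{"offset": [0,0,0],"spin": 0},{"offset": [0,0,0],"spin": 0},{"offset": [0,0,-0.04],"spin": 0},{"offset": [0.05,-0.01,-0.01],"spin": 0},{"offset": [0.045,-0.03,0],"spin": 0}]' --jaw 0.065

```text
time_s: 5.48
ee_pos: [562.7, 77.9, 150.9]
ee_rot: [180.0, -0.1, 15.8]
force: [0.0, 0.3, -0.3]
gripper_width: 64.6
gripper_force: 0.0
```

Emit:
arm_command --motion '[{"offset": [0.024,-0.0225,0],"spin": 0},{"offset": [0,0,0.025],"spin": 0},{"offset": [0,0,0.04],"spin": 0},{"offset": [0,0,0],"spin": 0}]'

```text
time_s: 5.98
ee_pos: [574.9, 105.9, 81.5]
ee_rot: [-179.9, 0.5, 15.9]
force: [-0.3, -0.0, -0.7]
gripper_width: 64.8
gripper_force: 0.0
```

Emit:
arm_command --motion '[{"offset": [0,0,0],"spin": 0},{"offset": [0,0,0],"spin": 0},{"offset": [0,0,0],"spin": 0}]' --jaw 0 --newtons 15

```text
time_s: 6.35
ee_pos: [578.6, 106.1, 86.2]
ee_rot: [180.0, -0.1, 15.9]
force: [-0.1, 0.3, -0.5]
gripper_width: 38.0
gripper_force: 0.0
```

Emit:
arm_command --motion '[{"offset": [0,0,0],"spin": 0},{"offset": [0,0,0],"spin": 0},{"offset": [0,0,0],"spin": 0}]'

```text
time_s: 6.72
ee_pos: [578.0, 105.8, 85.1]
ee_rot: [180.0, -0.0, 15.9]
force: [0.2, -0.9, 1.2]
gripper_width: 11.6
gripper_force: 15.0
```

Emit:
arm_command --motion '[{"offset": [0,-0.015,0],"spin": 0},{"offset": [0,-0.02,0],"spin": 0},{"offset": [0,-0.02,0],"spin": 0},{"offset": [0,-0.02,0],"spin": 0},{"offset": [0,-0.015,0],"spin": 0}]'

```text
time_s: 7.35
ee_pos: [552.8, 193.7, 85.0]
ee_rot: [179.9, -0.0, 16.0]
force: [8.9, -31.8, -3.1]
gripper_width: 11.9
gripper_force: 15.7
```

Emit:
arm_command --motion '[{"offset": [0,-0.003,0],"spin": 0},{"offset": [0,-0.002,0],"spin": 0},{"offset": [0,0,0],"spin": 0}]'

```text
time_s: 7.72
ee_pos: [552.9, 193.5, 84.9]
ee_rot: [179.5, 0.0, 16.1]
force: [4.3, -16.7, 2.9]
gripper_width: 12.1
gripper_force: 15.0
```

Emit:
arm_command --motion '[{"offset": [0,0,0],"spin": 0},{"offset": [0,0,0],"spin": 0},{"offset": [0,0,-0.055],"spin": 0},{"offset": [-0.02,0.04,-0.04],"spin": 0},{"offset": [-0.02,0.05,0],"spin": 0}]' --jaw 0.05

```text
time_s: 8.35
ee_pos: [539.9, 101.0, 183.3]
ee_rot: [-180.0, -0.5, 16.1]
force: [0.7, 0.3, -0.3]
gripper_width: 50.1
gripper_force: 0.0
```

Emit:
arm_command --motion '[{"offset": [0,0.02,0],"spin": 0},{"offset": [0,0,0],"spin": 0},{"offset": [0,0,0],"spin": 0}]'

```text
time_s: 8.72
ee_pos: [543.5, 81.9, 179.3]
ee_rot: [-179.9, 0.0, 16.0]
force: [1.0, -0.5, 0.1]
gripper_width: 49.7
gripper_force: 0.0
```

```bash
python3 look.py w3 shaft_tip:50 lever_grip:107 shutter_tab:89; python3 -c "
import cv2
a=cv2.imread('pics/w3.png')[60:260,140:420];cv2.imwrite('pics/w3c.png',cv2.resize(a,None,fx=2.8,fy=2.8,interpolation=2))"
```

```text
8.775 [543.5  82.1 179.3] [-1.7995e+02  5.0000e-02  1.5990e+01]
shaft_tip 0.69 300.7 159.5 depth [585.1  73.3  50.7] atz [585.4  73.5  50. ]
lever_grip 0.48 343.0 329.4 depth [544.3  56.4 217.3] atz [483.6  15.2 107. ]
shutter_tab 0.75 122.3 163.2 depth [553.1 193.4  89.2] atz [553.  193.2  89. ]
```

View pics/w3c.png

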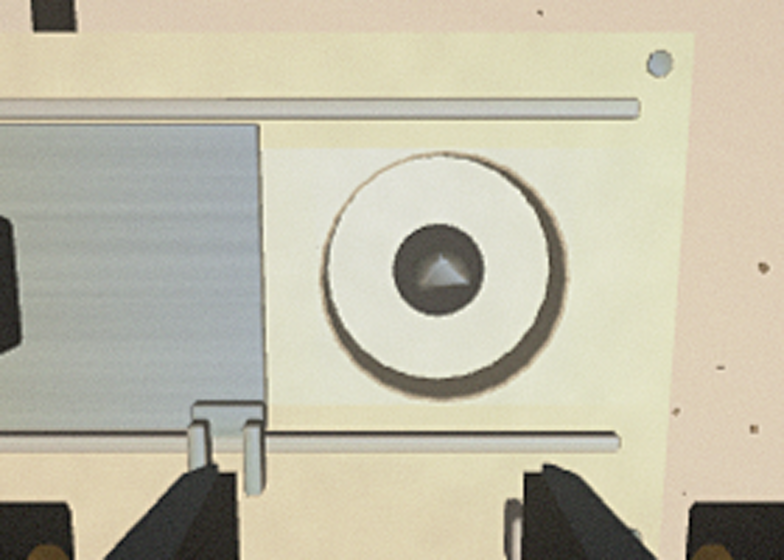

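```bash
python3 - <<'E'
from h import *
m,_=cam("wrist");T=np.load("w3_T.npy");D=np.load("w3.npy");C=cloud(m,T,D)
I=cv2.imread('pics/w3.png')[130:185,265:335]
I=(np.clip(I/120.,0,1)**.6*255).astype(np.uint8);cv2.imwrite('pics/w3d.png',cv2.resize(I,None,fx=10,fy=10,interpolation=2))
print(C[145:175:2,285:315:3,2].round(0).astype(int))
print(atz(m,T,298.6,158.6,52))
g=C[...,2];s=(g>44)&(g<51.5)&(D>0);s[:145]=0;s[175:]=0;s[:,:288]=0;s[:,315:]=0
print(s.sum(),C[s].mean(0),C[s].min(0),C[s].max(0))
E
```

```text
[[23 24 23 24 24 24 25 24 23 21]
 [25 24 24 24 24 24 25 25 25 22]
 [23 24 27 39 46 45 24 25 25 21]
 [24 24 41 46 50 49 47 25 25 22]
 [22 28 48 49 50 51 49 47 25 22]
 [26 37 49 50 49 51 50 49 24 25]
 [24 45 51 51 50 50 50 50 24 23]
 [26 46 50 49 50 51 51 50 24 24]
 [25 43 50 50 51 51 48 48 25 24]
 [25 24 49 46 23 25 24 24 23 21]
 [26 24 24 25 24 25 25 26 25 24]
 [25 25 24 26 24 25 24 25 21 23]
 [22 25 25 24 24 24 25 25 22 22]
 [21 23 23 24 23 25 25 22 21 22]
 [22 23 22 22 23 21 22 21 22 21]]
[585.77312456  75.49146364  52.        ]
234 [586.83057746  76.49439693  48.85262853] [579.93952469  68.06878181  44.74661732] [592.76405247  83.36796533  51.45311932]
```

View pics/w3d.png

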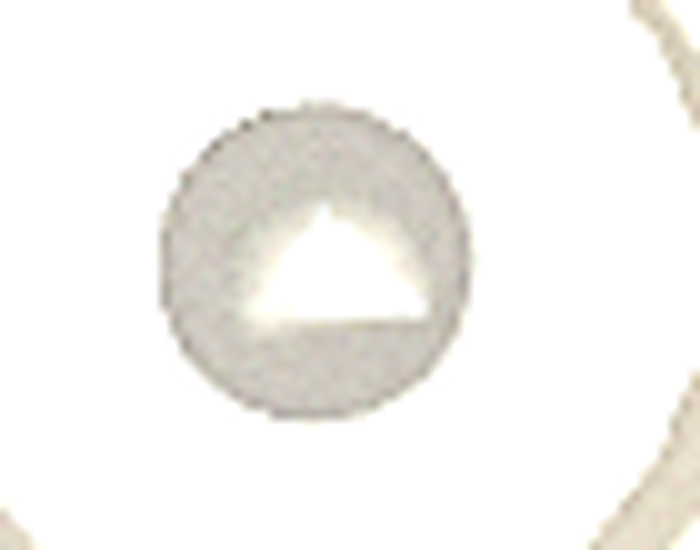

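```bash
cat > dfit.py <<'E'
from h import *
from scipy.optimize import differential_evolution
def dfit(tag,box,z0,guess,zs=47):
    m,_=cam("wrist");T=np.load(tag+"_T.npy");D=np.load(tag+".npy");C=cloud(m,T,D)
    v,u=np.mgrid[box[1]:box[3],box[0]:box[2]]
    M=C[box[1]:box[3],box[0]:box[2],2]>z0
    P=np.stack([atz(m,T,a,b,zs)[:2] for a,b in zip(u.ravel(),v.ravel())]);M=M.ravel()
    def f(p,k=.5):
        d=P-p[:2];c,s=np.cos(p[2]),np.sin(p[2])
        x=d@[c,s];r=np.hypot(*d.T)
        q=1/(1+np.exp(-np.minimum(p[3]-r,x+p[4])/k))
        return ((q-M)**2).sum()
    res=differential_evolution(f,[(guess[0]-5,guess[0]+5),(guess[1]-5,guess[1]+5),(guess[2]-.9,guess[2]+.9),(6.,8.5),(1.,4.)],seed=1)
    print(res.x.round(2),np.degrees(res.x[2]).round(1),res.fun,M.sum())
if __name__=="__main__":
    for z0,zs in((35,46),(44,48),(47,49)): dfit("w3",(280,140,320,180),z0,(586,75,.28),zs)
E
python3 dfit.py
```

```text
[5.854e+02 7.596e+01 4.000e-01 8.010e+00 3.740e+00] 23.2 23.269330797738426 263
[5.8524e+02 7.5780e+01 4.1000e-01 7.8400e+00 3.2700e+00] 23.2 23.093018057859602 247
[5.8509e+02 7.5720e+01 4.0000e-01 7.2600e+00 2.6700e+00] 22.7 25.64652368064765 207
```

Emit:
arm_command --motion '[{"offset": [-0.0145,0.055,0],"spin": 0},{"offset": [-0.0145,0.055,0],"spin": 0},{"offset": [-0.0145,0.055,0],"spin": 0},{"offset": [-0.0145,0.055,0],"spin": 0},{"offset": [-0.0145,0.055,0],"spin": 0}]'

```text
time_s: 9.55
ee_pos: [549.5, -204.9, 179.9]
ee_rot: [180.0, -0.0, 16.0]
force: [0.7, 0.3, -0.0]
gripper_width: 49.8
gripper_force: 0.0
```

Emit:
arm_command --motion '[{"offset": [-0.0145,0.053,0],"spin": 0},{"offset": [0,0,0],"spin": 0},{"offset": [0,0,0],"spin": 0}]'

```text
time_s: 9.93
ee_pos: [549.8, -257.8, 179.6]
ee_rot: [-179.9, 0.0, 15.9]
force: [1.2, -0.1, -0.4]
gripper_width: 50.2
gripper_force: 0.0
```

```bash
python3 look.py w4 knob:0 portion_cup:0 small_box:0
```

```text
9.975 [ 549.9 -257.3  179.7] [-1.7995e+02  2.0000e-02  1.5980e+01]
knob 0.65 284.7 155.3 depth [ 591.5 -253.5   48.3] atz [ 587.1 -255.7    0. ]
portion_cup 0.59 323.5 305.2 depth [ 468.  -327.5   32.4] atz [ 451.9 -336.5    0. ]
```

View pics/w4.png

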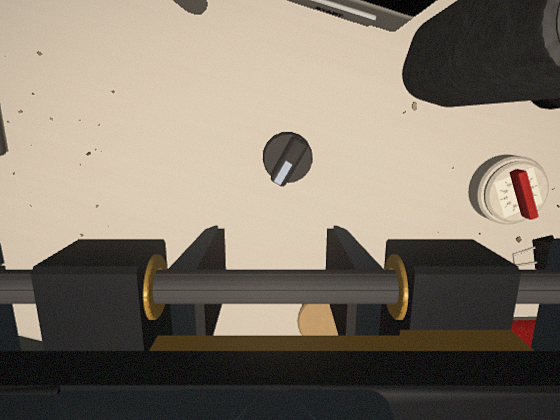

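```bash
python3 - <<'E'
from h import *
m,_=cam("wrist");T=np.load("w4_T.npy");D=np.load("w4.npy");C=cloud(m,T,D)
s=(C[...,2]>42)&(C[...,2]<55)&(D>0);s[:120]=0;s[200:]=0;s[:,:250]=0;s[:,320:]=0
P=np.ascontiguousarray(C[s][:,:2].astype(np.float32));r=cv2.minAreaRect(P);c=cv2.boxPoints(r);print(len(P),P.mean(0),r)
w,V=np.linalg.eigh(np.cov(P.T));print(np.degrees(np.arctan2(V[1,1],V[0,1])))
a,b=atz(m,T,278,184,49),atz(m,T,302,138,49);print(a,b,np.degrees(np.arctan2(*(b-a)[[1,0]])))
s=(C[...,2]>60)&(D>0);s[110:]=0;s[:,:400]=0
P=C[s];print(P.min(0),P.max(0))
for (u,v) in((405,70),(450,104),(430,100),(480,103)): print(atz(m,T,u,v,0).round())
E
```

```text
877 [ 587.52313 -257.81174] ((586.9390258789062, -258.0099792480469), (14.073368072509766, 39.72526931762695), 76.2138671875)
165.90068892592194
[ 567.86818649 -254.53541339   49.        ] [ 607.80178477 -262.50784383   49.        ] -11.290217822428756
[ 665.84350687 -382.05333575   60.00674567] [ 724.83629049 -293.65214866  178.4065942 ]
[ 687. -336.    0.]
[ 671. -384.    0.]
[ 669. -366.    0.]
[ 679. -410.    0.]
```

Emit:
arm_command --motion '[{"offset": [0.0355,0.011,0],"spin": 0.175},{"offset": [0,0,0.02],"spin": 0.175},{"offset": [0,0,0.04],"spin": 0.174},{"offset": [0,0,0.035],"spin": 0},{"offset": [0,0,0],"spin": 0}]' --jaw 0.04

```text
time_s: 10.75
ee_pos: [585.3, -257.6, 82.4]
ee_rot: [-179.9, 0.4, -14.0]
force: [-0.3, 0.8, 0.7]
gripper_width: 39.7
gripper_force: 0.0
```

```bash
python3 look.py w5 knob:0; python3 - <<'E'
from h import *
m,_=cam("wrist");T=np.load("w5_T.npy");D=np.load("w5.npy");C=cloud(m,T,D)
s=(C[...,2]>42)&(C[...,2]<52)&(D>0)&(abs(C[...,0]-587)<40)&(abs(C[...,1]+258)<40)
P=np.ascontiguousarray(C[s][:,:2].astype(np.float32));print(len(P),cv2.minAreaRect(P))
E
```

```text
10.8 [ 586.8 -258.5   84.6] [-1.7998e+02  1.0000e-01 -1.4040e+01]
knob 0.61 276.0 219.5 depth [ 599.9 -261.    48.8] atz [ 586.7 -257.8    0. ]
1592 ((588.9825439453125, -258.2366943359375), (13.729723930358887, 37.307037353515625), 76.19306945800781)
```

Emit:
arm_command --motion '[{"offset": [0,0,0.03],"spin": 0},{"offset": [0,0,0.019],"spin": 0},{"offset": [0,0,0],"spin": 0}]'

```text
time_s: 11.22
ee_pos: [587.3, -259.4, 36.7]
ee_rot: [180.0, -0.0, -14.1]
force: [0.1, -0.1, 0.6]
gripper_width: 40.2
gripper_force: 0.0
```

Emit:
arm_command --motion '[{"offset": [0,0,0],"spin": 0},{"offset": [0,0,0],"spin": 0},{"offset": [0,0,0],"spin": 0},{"offset": [0,0,0],"spin": 0}]' --jaw 0 --newtons 35

```text
time_s: 11.72
ee_pos: [587.5, -259.5, 36.9]
ee_rot: [180.0, -0.1, -14.1]
force: [-0.6, 0.6, 3.1]
gripper_width: 13.5
gripper_force: 35.0
```

Emit:
arm_command --motion '[{"offset": [0,0,-0.04],"spin": 0},{"offset": [0,0,-0.05],"spin": 0},{"offset": [-0.013,-0.05,-0.01],"spin": 0},{"offset": [-0.0139,-0.0549,0],"spin": 0},{"offset": [-0.014,-0.055,0],"spin": 0}]'

```text
time_s: 12.35
ee_pos: [586.0, -93.1, 136.1]
ee_rot: [180.0, -0.0, -14.2]
force: [0.4, -0.7, -0.8]
gripper_width: 13.6
gripper_force: 35.0
```

Emit:
arm_command --motion '[{"offset": [-0.014,-0.055,0],"spin": 0},{"offset": [-0.014,-0.055,0],"spin": 0},{"offset": [-0.014,-0.055,0],"spin": 0},{"offset": [0,0,0],"spin": -0.1615},{"offset": [0,0,0],"spin": -0.1615}]'

```text
time_s: 12.98
ee_pos: [585.4, 76.9, 135.6]
ee_rot: [180.0, 0.0, 4.8]
force: [-0.3, 0.1, -0.4]
gripper_width: 13.7
gripper_force: 35.0
```

Emit:
arm_command --motion '[{"offset": [0,0,0],"spin": -0.1615},{"offset": [0,0,0],"spin": -0.1615},{"offset": [0,0,0],"spin": 0},{"offset": [0,0,0],"spin": 0}]'

```text
time_s: 13.48
ee_pos: [585.7, 75.8, 135.8]
ee_rot: [180.0, 0.0, 22.8]
force: [-0.4, 0.5, -1.0]
gripper_width: 14.0
gripper_force: 35.0
```

```bash
python3 look.py w6 knob_bore:100; python3 - <<'E'
from h import *
m,_=cam("wrist");T=np.load("w6_T.npy");D=np.load("w6.npy");C=cloud(m,T,D);s=env.state();zt=s['ee_pos'][2]
print(s['qpos'].round(1))
# bar top & visible skirt in tool frame
R0=R.from_euler('xyz',s['ee_rot'],degrees=True).as_matrix();L=(C-s['ee_pos'])@R0
for lo,hi in((-20,-6),(10,24)):
    k=(D>0)&(L[...,2]>lo)&(L[...,2]<hi)&(abs(L[...,0])<35)&(abs(L[...,1])<40);P=L[k]
    if len(P): print(lo,len(P),P.min(0).round(1),P.max(0).round(1),np.percentile(P,[2,50,98],axis=0).round(1).tolist())
I=cv2.imread('pics/w6.png')[60:360,140:420];cv2.imwrite('pics/w6c.png',cv2.resize(I,None,fx=2,fy=2))
E
```

```text
13.525 [585.7  75.7 135.8] [1.7999e+02 1.0000e-02 2.2800e+01]
[ 6.3 23.7 95.3 -0.  61.  73.4]
-20 2256 [-20.2 -16.9 -20. ] [19.7 17.  -6. ] [[-18.8, -14.8, -19.2], [12.5, -0.2, -11.9], [19.2, 14.8, -6.7]]
10 581 [  9.5 -19.6  10. ] [21.4 19.1 24. ] [[14.8, -14.4, 10.3], [18.6, -0.2, 18.6], [20.8, 14.2, 23.6]]
```

View pics/w6c.png

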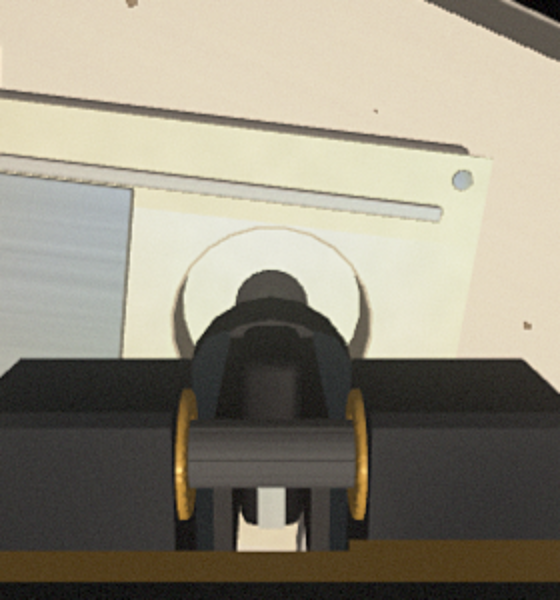

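Emit:
arm_command --motion '[{"offset": [0.0006,0,0.03],"spin": 0},{"offset": [0,0,0.014],"spin": 0},{"offset": [0,0,0.005],"spin": 0},{"offset": [0,0,0.003],"spin": 0}]'

```text
time_s: 14.08
ee_pos: [586.7, 76.1, 84.1]
ee_rot: [180.0, -0.0, 22.9]
force: [-0.3, 0.5, 0.1]
gripper_width: 13.4
gripper_force: 35.0
```

Emit:
arm_command --motion '[{"offset": [0,0,0.003],"spin": 0},{"offset": [0,0,0.003],"spin": 0},{"offset": [0,0,0],"spin": 0}]'

```text
time_s: 14.45
ee_pos: [586.3, 76.1, 77.9]
ee_rot: [180.0, 0.0, 22.9]
force: [0.6, 0.0, -0.2]
gripper_width: 14.1
gripper_force: 35.0
```

Emit:
arm_command --motion '[{"offset": [0,0,0.004],"spin": 0},{"offset": [0,0,0.003],"spin": 0},{"offset": [0,0,0.001],"spin": 0},{"offset": [0,0,0],"spin": 0}]'

```text
time_s: 14.95
ee_pos: [586.3, 76.0, 70.2]
ee_rot: [180.0, -0.0, 22.9]
force: [-0.2, -0.6, 2.2]
gripper_width: 13.9
gripper_force: 35.0
```

Emit:
arm_command --motion '[{"offset": [0,0,0.002],"spin": 0},{"offset": [0,0,0.002],"spin": 0},{"offset": [0,0,0.001],"spin": 0},{"offset": [0,0,0],"spin": 0}]'

```text
time_s: 15.45
ee_pos: [586.4, 76.1, 65.9]
ee_rot: [180.0, -0.0, 22.9]
force: [-2.5, -0.2, 9.4]
gripper_width: 13.7
gripper_force: 35.0
```

Emit:
arm_command --motion '[{"offset": [0,0,0.001],"spin": 0},{"offset": [0,0,0],"spin": 0},{"offset": [0,0,0],"spin": 0}]'

```text
time_s: 15.82
ee_pos: [586.5, 76.1, 65.8]
ee_rot: [180.0, -0.1, 22.9]
force: [-4.0, -0.7, 13.2]
gripper_width: 13.9
gripper_force: 35.0
```

```bash
python3 look.py w7 lever_grip:107 shutter_tab:89; python3 - <<'E'
from h import *
I,D=env.grab_frame("side");m,T=cam("side")
cv2.imwrite("pics/side7.png",cv2.resize(I[130:250,200:340],None,fx=5,fy=5,interpolation=2))
E
```

```text
15.875 [586.5  76.1  65.8] [ 1.7998e+02 -7.0000e-02  2.2910e+01]
```

View pics/side7.png

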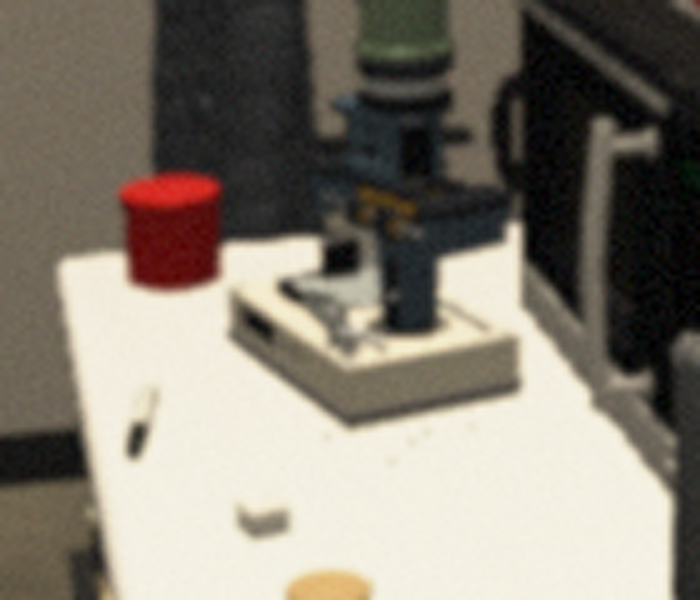

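```bash
python3 -c "
from workcell import env
print(env.job_done())"
```

```text
the job is handed in; nothing more can be done
None
```

The knob is seated on the D-shaft and still held fully pressed down, with the lever flipped to free and the shutter slid to its stop. I handed the job in at about 16 s; the verdict wasn't shown, but force and travel readings agree with a full press, and no bystander was touched.

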